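# Seat a pendant stone with a ratchet setting press

### The arm

A 7-joint arm with a two-finger parallel gripper is mounted at the origin on the work surface. World frame = base frame: x ahead of the robot, y to its left, z up, the work surface at z = 0. Lengths are in mm, angles in rad, forces in N, time in s.
With the tool pointing down it reaches from about 400 to 850 mm from the base axis. Payload 10.4 kg.
Tool frame: the origin (TCP) lies on the centre line of the jaws, within the pads' length; the fingertips stand ahead of it and the grasp point (between the pads) lies 3 mm ahead of it (r.finger_overhang is the z of the fingertips in the tool frame, in mm); z points along the fingers, x is the direction in which the jaws open and shut, and the axes are right-handed (so a half turn about z gives the same grasp; the last joint's range is limited). The gripper opens to 85 mm and grips with 20 to 120 N. Pads are 22 mm wide; open, the fingers measure 114 mm over their backs; the gripper's body (76 mm by 85 mm) begins 54 mm behind the grasp point. The pads swing forward as they close: fully open they stand 13 mm farther back than shut.
Start: joints at [1.23, 0.332, -0.065, 1.46, 0.022, 1.35, -0.088], TCP at [195.321, -593.719, 218.938] pointing down, gripper open.
Joint ranges: [-2.6, 2.6], [-0.5, 2.12], [-1.47, 1.34], [0.16, 2.42], [-1.27, 4.41], [0.06, 2.06], [-2.6, 2.6]. Speed limits (rad/s): [2.22, 2.22, 2.79, 2.79, 3.14, 3.14, 3.14].

### API

Orientations are given as a unit quaternion [x, y, z, w].
In Python, from rig import telemetry, camera, job_done, r gives the robot as it stands.
- The arm moves only by the shell command python3 -m inch 'ROWS'. ROWS is JSON, a list of rows, each a list of 3 entries, a list of its own where there are three numbers: the shift along the tool's x, y, z in units of 60 mm (1.0 is 60 mm), then the turn, a rotation vector about the tool's x, y, z in units of 5 degrees (1.0 is 5 degrees), then the opening, from -1 (shut) to 1 (fully open). In form: [[[dx, dy, dz], [ax, ay, az], fingers], ...]. A call has 1 to 8 rows; each row is the pose to reach, as a shift and turn from the pose measured when the call began, along the tool's axes at that moment; what a row does not reach only later rows make up. A row lasts 1/8 s, in which the tool goes at most 62.5 mm and 10.7 degrees, less where a joint would pass 70% of its speed; a pose out of reach is approached as far as the arm can. A call with a gripper value outside its range is refused whole. The fingers move at their own pace and stop on an object; the grip force is fixed at half the most. Time passes only in rows, so rows that repeat a pose let the fingers close. It gives the time, the measured TCP pose, the force and the opening at its end, in the units of the state.
- telemetry.sense(): the state, without advancing time (a new reading comes with each control period).
- camera(name): name is "scene" or "top"; returns a dict with "frame" (384x512x3 uint8, blue, green, red), "depth" (384x512 float32, mm along the optical axis (not along the pixel's ray), 0 where there is no reading), "K" (3x3 intrinsics, pixels), "eye" and "rotation" of the camera in the world. Camera axes: x right, y down, z forward; pixel columns grow to the right and rows downward; lengths in mm; the calibration is good to about 2 mm. A picture is of the moment at which its call begins.
- job_done(): hands the job in, once; it reports no verdict.
The state is a dict: "clock": time; "joint_pos": joint angles; "qd": joint speeds; "joint_efforts": joint torques, N m; "eef_pos": TCP position; "ee_rot": TCP orientation; "force": force on the tool from outside, world axes, zero at the start; "ft_torque": the same for the moment, N m; "gripper_width": finger opening in mm.
Only numpy, scipy, OpenCV 4.12 (cv2) and the standard library are available. Lean on these libraries where they do the work, as an engineer would, in place of code of your own. Each camera call takes 0.05 s, during which the arm holds its last target.

### The job

Push the press's carriage, the one with the orange post, fully home so that the pendant sits under the ram; only then take the red knob and swing the lever clockwise exactly three clicks, counted by feel, so that the pad comes down on the stone (a fourth click would crack it). The job finishes while you are still holding the knob at the third click: do not let go, and leave the other things on the bench where they are.

Things in the scene. Friction and masses are not known exactly. Their poses are not given: they have to be found in the camera images.
- press: Green setting press, fixed (place and yaw vary). Origin: bench top, under its vertical screw axis; z up. Base plate 170 (x) x 345 (y, from -270 to +75) x 15 mm. A bridge along x (160 x 56 mm, underside 85 high, top 105) stands over the origin on two columns; rails along y guide the carriage beneath it. The lever turns on the bridge about this z axis; its hub is 147 high, 26 in radius.
- carriage (a joint): Travel in m of the aluminium carriage along the press's own +y: 0 fully out, 0.100 fully home against its stop, the pendant then right under the ram. Starts at 0 to 0.035. It slides stiffly (about 2 N) and stays where it is left.
- stone (a point): Top of the blue stone in the brass pendant, in a dark wooden nest fixed on the carriage; 58 mm above the bench, at press x = 0, y = -0.100 + joint carriage (m). It passes under the bridge.
- carriage_post (a point): Middle of the carriage's orange upright post: round, 20 mm diameter, from 32 to 86 mm above the bench, this point at 62 mm. It stands 125 mm from the stone towards the press's -y: at press x = 0, y = -0.225 + joint carriage (m). Nothing higher than 32 mm within 60 mm of it.
- lever (a joint): Ratchet lever angle, rad, growing clockwise seen from above. At 0 the arm points 120 deg anticlockwise from the press's +x; starts at 0 to 0.10, no click made. A sprung pawl rides over five brass teeth, tips at 0.30, 0.55, 0.80, 1.05, 1.30 (each 32 mm on at the knob), and snaps down by 0.06 beyond: the lever rests at 0.366, 0.616, 0.866... after 1, 2, 3 clicks. The ratchet blocks turning back.
- lever_knob (a point): Middle of the red upright knob at the lever's end: round, 24 mm diameter, 136 to 184 mm above the bench, this point at 162, 130 mm from the press's z axis, round which it circles. The arm under it has its top at 136. Pushing takes 3 to 9 N as the pawl climbs each tooth; at the click it drops suddenly and the lever pulls forward with some 5 to 15 N. Return spring: 3 N at most.
- pad (a point): Underside of the round black pad on the ram, under the bridge on the press's z axis; 76 mm above the bench at lever 0, going down 21.5 mm per rad of the lever: it meets the stone at the third click.
- dish_mid (a point): Bystander: white ceramic dish, 72 dia x 24 high, beside the press on the robot's side (mm); this point is at its centre, half-way up.
- steel_block_mid (a point): Bystander: bright steel block 62 x 62 x 22, beside the press on its far side (mm); this point is at its centre, half-way up.
- gem_tin_mid (a point): Bystander: small round tin with yellow lid, 39 dia x 24 high, standing under the lever's sweep, well below it (the arm's underside is at 127) (mm); this point is at its centre, half-way up.
- tape_measure_mid (a point): Bystander: red tape measure 66 x 42 x 62 high (mm); this point is at its centre, half-way up.
- tape_roll_mid (a point): Bystander: yellow roll of tape lying flat, 84 dia x 24 high (mm); this point is at its centre, half-way up.
- ring_box_mid (a point): Bystander: blue ring box with white lid 70 x 70 x 38 (mm); this point is at its centre, half-way up.
- mortar_mid (a point): Bystander: white porcelain bowl 100 dia x 55 high (mm); this point is at its centre, half-way up.

How it is judged:
By the outcome, as a careful person would: the job done as asked, in the order asked, and still so for the second after the job is handed in, while the arm keeps its last pose, push and grip.
It also fails if it takes over 64 s, if anything falls off the work surface, if the arm or the gripper's body presses on something with over 40 N, if the wrist force passes 120 N, or if a joint passes its speed limit or range.

## Working session

There is one attempt and no reset: what is moved stays moved. The work goes in short steps, Python scripts to look and compute and a shell command to move; the robot and the scene stay as the last step left them, time stands still between calls to the robot, and variables do not carry over. Pictures are saved under pics/ and viewed, and the job is handed in when it is done.

```bash
ls; mkdir -p pics; python3 - <<'E'
from rig import telemetry,camera,r
import cv2,numpy as np
s=telemetry.sense();print(s)
print(r.finger_overhang)
for n in("scene","top"):
    c=camera(n);cv2.imwrite(f"pics/{n}0.png",c["frame"]);print(n,c["K"],c["eye"],c["rotation"])
    np.savez(f"{n}0.npz",**c)
E
```

```text
pics
{'clock': 0.0, 'joint_pos': array([ 1.2304345 ,  0.33287677, -0.06467917,  1.46097143,  0.0216144 ,
        1.34987027, -0.0885062 ]), 'qd': array([-5.27535658e-04, -4.21007317e-06, -1.02993173e-03, -3.55449253e-04,
       -7.09041278e-04, -1.14945372e-03,  1.25495238e-03]), 'joint_efforts': array([ 3.17052663e-04, -6.25456882e+01,  4.95484646e-02, -3.91605806e+01,
        1.64226437e-02,  9.96315619e-03,  1.28494506e-05]), 'eef_pos': array([ 195.12932864, -593.34159609,  218.09845001]), 'ee_rot': array([ 8.10073919e-01, -5.86327327e-01, -6.03670756e-04, -3.83180675e-04]), 'force': array([ 0.1462338 , -0.40352247,  0.42430287]), 'ft_torque': array([ 0.02128441, -0.00826746, -0.03373616]), 'gripper_width': 85.53158185502416}
22.0
scene [[365.97726526   0.         251.73464042]
 [  0.         365.97726526 194.75267558]
 [  0.           0.           1.        ]] [992.19997856 488.99100595 916.23737699] [ 0.32123144  0.88062081 -0.33013175 -0.11104228]
top [[448.50036161   0.         254.26459972]
 [  0.         448.50036161 195.45214079]
 [  0.           0.           1.        ]] [ 428.46339656  -58.46317454 1457.9937888 ] [-0.70303838  0.70880711 -0.03740655  0.04393481]
```

View pics/scene0.png

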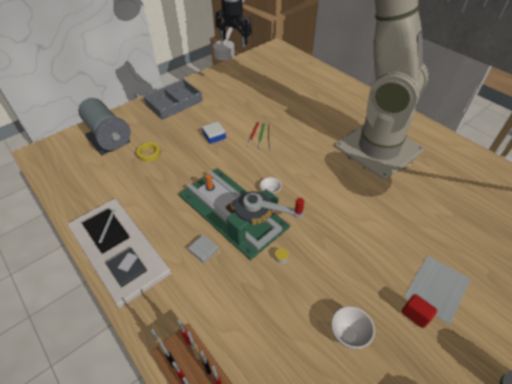

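View pics/top0.png

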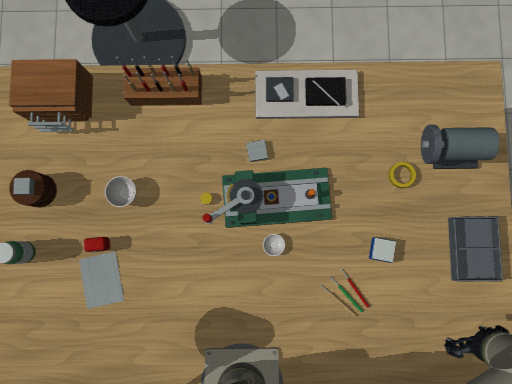

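```bash
cat > h.py <<'E'
import numpy as np,cv2
from scipy.spatial.transform import Rotation as R
def ray(c,uv):
    K=c["K"];q=np.array(c["rotation"]);M=R.from_quat(q).as_matrix() if q.size==4 else q
    d=M@np.linalg.solve(K,[uv[0],uv[1],1.]);return np.array(c["eye"]),d
def atz(c,uv,z):
    e,d=ray(c,uv);return e+d*(z-e[2])/d[2]
def atdepth(c,uv):
    e,d=ray(c,uv);return e+d*c["depth"][int(round(uv[1])),int(round(uv[0]))]
def proj(c,p):
    M=R.from_quat(c["rotation"]).as_matrix();v=M.T@(np.array(p)-c["eye"]);v=c["K"]@v;return v[:2]/v[2]
def blobs(c,h0,h1,s=120,v=80,amin=8):
    hsv=cv2.cvtColor(c["frame"],cv2.COLOR_BGR2HSV)
    m=cv2.inRange(hsv,(h0,s,v),(h1,255,255))
    n,l,st,ce=cv2.connectedComponentsWithStats(m)
    return [(ce[i],st[i]) for i in range(1,n) if st[i][4]>=amin]
E
python3 - <<'E'
from h import *
np.set_printoptions(precision=1,suppress=True)
for n in("scene","top"):
    c=dict(np.load(f"{n}0.npz"))
    for nm,h in(("red",(0,4)),("red2",(172,180)),("orange",(6,14)),("green",(60,90)),("yellow",(22,32)),("blue",(100,125))):
        for ce,st in blobs(c,*h,s=150 if nm!="green" else 100,v=60):
            p=atdepth(c,ce)
            if 300<p[0]<800 and abs(p[1])<350: print(n,nm,ce,st,p)
    f=c["frame"]
    u=(150,140,180,130) if n=="scene" else (190,130,180,130)
    x,y,w,h=u
    cv2.imwrite(f"pics/{n}0z.png",cv2.resize(f[y:y+h,x:x+w],None,fx=4.4,fy=4.4,interpolation=cv2.INTER_CUBIC))
E
```

```text
scene red [299.2 205.9] [296 199   8  15  91] [524.6 100.1 176.4]
scene orange [208.5 181.1] [205 174   8  15  74] [ 602.8 -215.9   67. ]
scene green [233.2 184.3] [223 177  21  15  45] [ 525.1 -192.8   15.9]
scene green [197.8 184.2] [196 183   5   4  10] [ 615.2 -269.7   16.7]
scene green [231.3 225.3] [181 191  89  67 762] [663.  -17.3  91.2]
scene green [270.4 195.6] [265 192  12   9  23] [516.5 -19.  105.6]
scene green [276.2 218.3] [273 215   8   8  25] [512.2   5.5  17.1]
scene green [285.3 226.3] [284 225   4   4  12] [509.9  44.4  14. ]
scene yellow [281.  253.6] [275 249  13  10 110] [590.1 111.2  26. ]
top red [206.4 217.5] [203 214   8   8  50] [513.5  88.9 188.1]
top orange [310.5 192.7] [307 189   8   8  45] [ 593.7 -219.1   90.7]
top green [304.1 173.5] [269 168  58  12 375] [ 666.2 -208.6   12.1]
top green [237.8 176.7] [223 171  30  14 227] [642.9   3.2 105.9]
top green [259.  173.2] [254 173  11   2  11] [668.5 -61.7  13.1]
top green [323.9 186.2] [320 183   9   8  55] [ 623.4 -271.7   16.4]
top green [325.4 199.5] [321 196   9   8  53] [ 579.6 -274.9   18.7]
top green [306.1 215.6] [262 209  70  15 448] [ 528.3 -211.8   17.5]
top green [240.6 219.5] [225 213  31  14 242] [512.2  -4.8 103.8]
top green [254.5 224. ] [249 224  12   1  12] [502.9 -45.8  16.6]
top yellow [205.9 197.8] [200 192  13  12 111] [587.9 109.8  25.1]
top blue [271. 196.] [269 194   5   5  21] [587.6 -98.5  63.1]
```

View pics/scene0z.png

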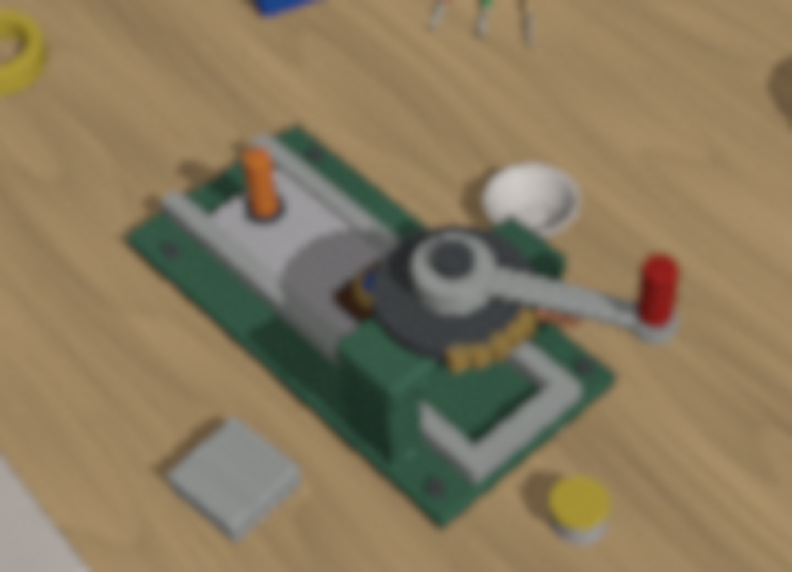

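View pics/top0z.png

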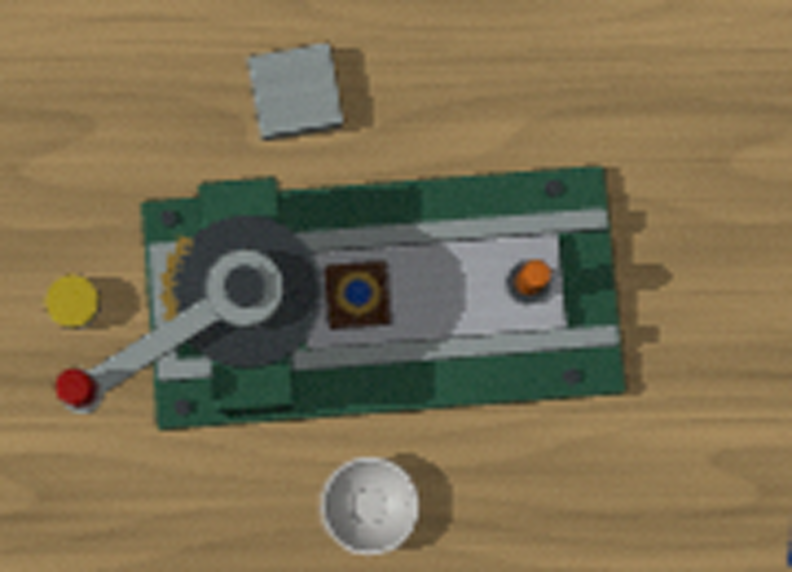

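```bash
python3 - <<'E'
from h import *
np.set_printoptions(precision=1,suppress=True)
c=dict(np.load("top0.npz")); s=dict(np.load("scene0.npz"))
print("post top",atz(c,[310.5,192.7],84),"stone",atz(c,[271,196],58),"knob",atz(c,[206.4,217.5],180))
print("scene post",atz(s,[208.5,181.1],65),"knob",atz(s,[299.2,205.9],165))
# plate fit: points of the top camera with depth z 10..22 & green
hsv=cv2.cvtColor(c["frame"],cv2.COLOR_BGR2HSV);m=cv2.inRange(hsv,(60,100,40),(90,255,255))
# plate outline at z=15
P=[]
for v,u in zip(*np.nonzero(m)):
    d=c["depth"][v,u]
    p=atdepth(c,(u,v))
    if p[2]<40: P.append(atz(c,(u,v),15)[:2])
P=np.array(P,np.float32);print(len(P),cv2.minAreaRect(P),cv2.boxPoints(cv2.minAreaRect(P)))
E
```

```text
post top [ 594.4 -219.8   84. ] stone [588.2 -98.7  58. ] knob [514.1  89.9 180. ]
scene post [ 601.9 -217.9   65. ] knob [517.6  94.1 165. ]
1905 ((528.9080810546875, 108.8328857421875), (1065.37060546875, 433.39117431640625), 80.46371459960938) [[ 227.  -380.6]
 [ 654.4 -452.4]
 [ 830.9  598.3]
 [ 403.5  670.1]]
```

```bash
python3 - <<'E'
from h import *
np.set_printoptions(precision=2,suppress=True)
c=dict(np.load("top0.npz")); s=dict(np.load("scene0.npz"))
for nm,c in(("top",c),("scene",s)):
    hsv=cv2.cvtColor(c["frame"],cv2.COLOR_BGR2HSV);m=cv2.inRange(hsv,(60,80,25),(90,255,255))
    P=[];
    for v,u in zip(*np.nonzero(m)):
        p=atdepth(c,(u,v))
        if p[2]<28 and 470<p[0]<710 and -310<p[1]<110: P.append(atz(c,(u,v),15)[:2])
    P=np.array(P,np.float32);rc=cv2.minAreaRect(P);bp=cv2.boxPoints(rc);print(nm,len(P),rc,bp)
    # yaw: long axis
    e=bp[1]-bp[0];e2=bp[2]-bp[1];L=e if np.linalg.norm(e)>np.linalg.norm(e2) else e2
    L=L*np.sign(L[1]);L/=np.linalg.norm(L);yaw=np.arctan2(-L[0],L[1]);o=np.array(rc[0])+L*97.5
    print("yaw deg",np.degrees(yaw),"origin",o)
    # hub: lit ring top z=147
    if nm=="top":
        g=cv2.resize(c["frame"][170:222,225:275],None,fx=8,fy=8,interpolation=cv2.INTER_CUBIC);cv2.imwrite("pics/hub.png",g)
        print("hub at u=245.6,v=195.5:",atz(c,[190+244/4.4,130+287/4.4],147))
E
```

```text
top 1917 ((589.6891479492188, -117.20396423339844), (167.21426391601562, 340.67767333984375), 4.016671180725098) [[ 494.36   46.86]
 [ 518.22 -292.98]
 [ 685.02 -281.27]
 [ 661.16   58.57]]
yaw deg 4.016684 origin [582.86 -19.94]
hub at u=245.6,v=195.5: [580.97 -20.99 147.  ]
scene 1184 ((593.5599975585938, -112.63948059082031), (161.63868713378906, 337.7276916503906), 3.974613904953003) [[ 501.23   50.22]
 [ 524.64 -286.7 ]
 [ 685.89 -275.5 ]
 [ 662.48   61.42]]
yaw deg 3.97462 origin [586.8  -15.37]
```

```bash
python3 - <<'E'
from rig import r
print([a for a in dir(r) if not a.startswith('_')]); 
E
```

```text
['PlanningError', 'finger_overhang']
```

```bash
cat > g.py <<'E'
import sys,json
from h import *
from rig import telemetry
np.set_printoptions(precision=3,suppress=True)
O=np.array([584.4,-18.]);YAW=np.radians(4.0)
def press(x,y):
    c,s=np.cos(YAW),np.sin(YAW);return O+[c*x-s*y,s*x+c*y]
def knob(th):
    a=np.radians(120)-th;return press(130*np.cos(a),130*np.sin(a))
def lever_of(p):
    d=np.array(p[:2])-O;return np.radians(120)+YAW-np.arctan2(d[1],d[0])
def go(xyz,yaw):
    "rows units to reach world xyz with tool down, tool x at world yaw(deg)"
    s=telemetry.sense();A=R.from_quat(s["ee_rot"]);p=np.array(s["eef_pos"])
    y=np.radians(yaw);T=R.from_matrix(np.array([[np.cos(y),np.sin(y),0],[np.sin(y),-np.cos(y),0],[0,0,-1]]))
    print("d",A.inv().apply(np.array(xyz)-p)/60,"rot",np.degrees((A.inv()*T).as_rotvec())/5)
E
python3 -c "
from g import *
print(press(0,-203),knob(.05),knob(.866))
go([600,-265,219],4)"
```

```text
[ 598.561 -220.506] [517.182  93.273] [619.399 107.2  ]
d [-3.09  -8.119 -0.01 ] rot [ -0.009   0.013 -15.158]
```

```bash
python3 -m inch '[[[-3.09,-8.12,0],[0,0,-15.16],-1],[[-3.09,-8.12,0],[0,0,-15.16],-1],[[-3.09,-8.12,0],[0,0,-15.16],-1],[[-3.09,-8.12,0],[0,0,-15.16],-1],[[-3.09,-8.12,0],[0,0,-15.16],-1],[[-3.09,-8.12,0],[0,0,-15.16],-1],[[-3.09,-8.12,0],[0,0,-15.16],-1],[[-3.09,-8.12,0],[0,0,-15.16],-1]]'; python3 -c "
from g import *
go([600,-265,219],4)
go([600,-265,65],4)"
```

```text
clock: 1.1
eef_pos: [584.5, -277.3, 218.1]
ee_rot: [0.999, 0.036, -0.0, -0.001]
force: [0.1, 0.3, 0.0]
gripper_width: -0.0
d [ 0.272 -0.187 -0.014] rot [-0.015  0.008  0.03 ]
d [ 0.274 -0.183  2.552] rot [-0.015  0.008  0.03 ]
```

```bash
python3 -m inch '[[[0.27,-0.18,0],[0,0,0],-1],[[0.27,-0.18,1],[0,0,0],-1],[[0.27,-0.18,2],[0,0,0],-1],[[0.27,-0.18,2.55],[0,0,0],-1],[[0.27,-0.18,2.55],[0,0,0],-1]]'; python3 - <<'E'
from g import *
from rig import camera
for n,u in(("scene",(150,120,180,130)),("top",(230,130,130,100))):
    c=camera(n);x,y,w,h=u
    cv2.imwrite(f"pics/{n}1.png",cv2.resize(c["frame"][y:y+h,x:x+w],None,fx=4.4,fy=4.4,interpolation=cv2.INTER_CUBIC))
    s=telemetry.sense();p=np.array(s["eef_pos"]);print(n,proj(c,p+[0,0,-22]),p,s["force"])
E
```

```text
clock: 1.72
eef_pos: [597.3, -265.3, 62.2]
ee_rot: [0.999, 0.036, -0.003, -0.002]
force: [-0.1, 0.6, 1.5]
gripper_width: -0.1
scene [201.531 177.196] [ 599.036 -265.678   64.827] [-0.292  0.2    0.173]
top [323.571 192.277] [ 600.155 -265.841   66.444] [0.079 0.582 1.022]
```

View pics/scene1.png

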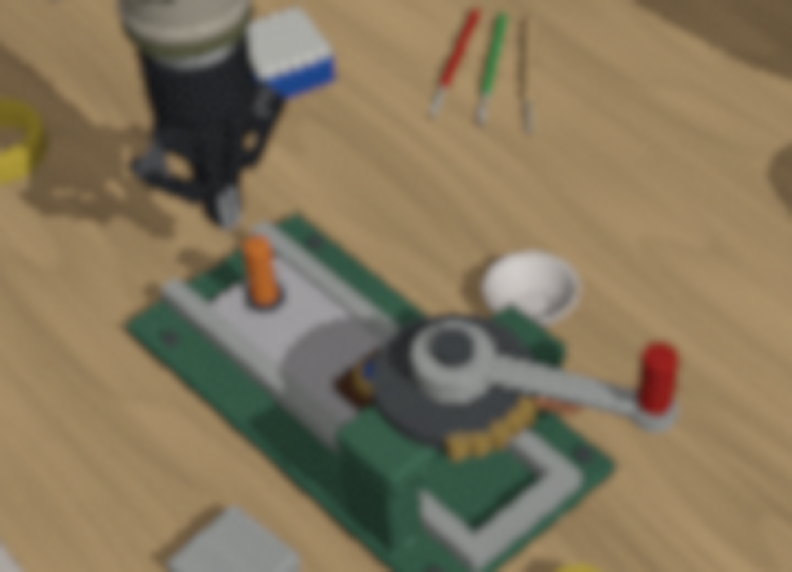

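View pics/top1.png

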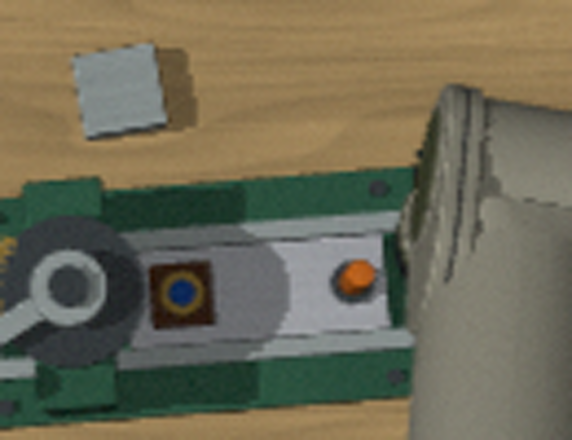

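```bash
python3 -m inch '[[[0,-0.15,0],[0,0,0],-1],[[0,-0.3,0],[0,0,0],-1],[[0,-0.45,0],[0,0,0],-1],[[0,-0.6,0],[0,0,0],-1]]';python3 -m inch '[[[0,-0.15,0],[0,0,0],-1],[[0,-0.3,0],[0,0,0],-1],[[0,-0.45,0],[0,0,0],-1],[[0,-0.6,0],[0,0,0],-1],[[0,-0.6,0],[0,0,0],-1]]'; python3 - <<'E'
from g import *
from rig import camera
for n,u in(("scene",(150,120,180,130)),):
    c=camera(n);x,y,w,h=u
    cv2.imwrite(f"pics/{n}2.png",cv2.resize(c["frame"][y:y+h,x:x+w],None,fx=4.4,fy=4.4,interpolation=cv2.INTER_CUBIC))
    s=telemetry.sense();p=np.array(s["eef_pos"]);print(n,proj(c,p+[0,0,-22]),p,s["force"])
    go([p[0],p[1],65],4)
E
```

```text
clock: 2.33
eef_pos: [597.9, -229.6, 67.1]
ee_rot: [0.999, 0.036, 0.001, 0.0]
force: [0.5, -2.1, 0.8]
gripper_width: -0.1
clock: 2.95
eef_pos: [595.2, -192.3, 67.0]
ee_rot: [0.999, 0.037, 0.0, -0.0]
force: [0.2, -0.6, -0.1]
gripper_width: -0.1
scene [215.398 188.707] [ 595.164 -192.969   66.942] [-0.437  0.408 -0.654]
d [-0.     0.     0.032] rot [-0.004 -0.008  0.032]
```

View pics/scene2.png

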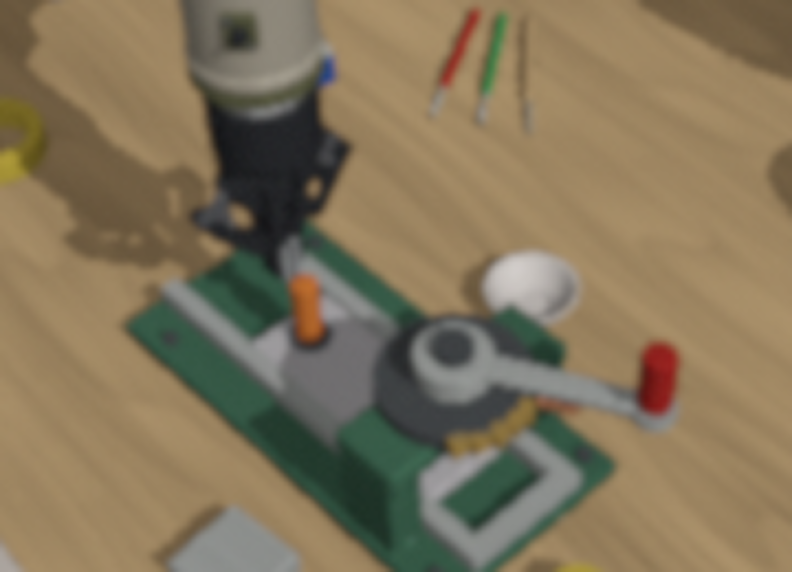

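```bash
python3 -m inch '[[[0,-0.1,0.03],[0,0,0],-1],[[0,-0.2,0.03],[0,0,0],-1],[[0,-0.3,0.03],[0,0,0],-1],[[0,-0.4,0.03],[0,0,0],-1]]';python3 -m inch '[[[0,-0.05,0],[0,0,0],-1],[[0,-0.05,0],[0,0,0],-1]]';
```

```text
clock: 3.5
eef_pos: [593.2, -168.6, 65.0]
ee_rot: [0.999, 0.036, 0.0, -0.0]
force: [-0.6, -1.4, -1.7]
gripper_width: 0.3
clock: 3.75
eef_pos: [593.0, -165.0, 65.0]
ee_rot: [0.999, 0.037, 0.0, -0.0]
force: [-0.2, 0.5, -0.3]
gripper_width: 0.1
```

```bash
for i in 1 2 3 4; do python3 -m inch '[[[0,-0.05,0],[0,0,0],-1],[[0,-0.05,0],[0,0,0],-1]]' | egrep 'pos|force'; done
```

```text
eef_pos: [592.9, -164.2, 65.1]
force: [2.4, -5.5, -1.3]
eef_pos: [592.8, -164.3, 65.2]
force: [3.1, -8.0, -2.6]
eef_pos: [592.8, -164.4, 65.3]
force: [2.9, -8.9, -3.1]
eef_pos: [592.8, -164.4, 65.3]
force: [2.6, -8.2, -2.3]
```

```bash
python3 -m inch '[[[0,-0.12,0],[0,0,0],-1],[[0,-0.12,0],[0,0,0],-1]]' | egrep 'pos|force'; python3 -m inch '[[[0,0.3,0],[0,0,0],-1],[[0,0.6,0],[0,0,0],-1],[[0,0.6,-1],[0,0,0],-1],[[0,0.6,-2],[0,0,0],-1],[[0,0.6,-2.8],[0,0,0],-1],[[0,0.6,-2.8],[0,0,0],-1]]' ; python3 - <<'E'
from g import *
from rig import camera
for n,u in(("scene",(150,120,180,130)),("top",(190,130,150,110))):
    c=camera(n);x,y,w,h=u
    np.savez(f"{n}3.npz",**c)
    cv2.imwrite(f"pics/{n}3.png",cv2.resize(c["frame"][y:y+h,x:x+w],None,fx=4.4,fy=4.4,interpolation=cv2.INTER_CUBIC))
    s=telemetry.sense();p=np.array(s["eef_pos"]);print(n,p,s["force"])
    for hh,z in(((6,14),59 if n=="scene" else 84),((0,4),162 if n=="scene" else 180)):
        for ce,st in blobs(c,*hh,s=150): 
            p=atz(c,ce,z)
            if 450<p[0]<700 and abs(p[1])<250: print(ce,st[4],p,"ref post",press(0,-125),"lever",lever_of(p))
E
```

```text
eef_pos: [592.7, -164.2, 65.5]
force: [5.3, -19.3, -6.4]
clock: 5.75
eef_pos: [595.7, -197.4, 238.8]
ee_rot: [0.999, 0.029, 0.006, 0.01]
force: [-0.0, -0.6, -0.4]
gripper_width: -0.2
scene [ 594.554 -197.315  235.921] [-0.702 -0.055 -1.398]
[224.782 194.436] 78 [ 593.449 -143.701   59.   ] ref post [ 593.12  -142.696] lever 3.663137771912199
[299.272 205.826] 92 [515.371  92.475 162.   ] ref post [ 593.12  -142.696] lever 0.03492624333874028
top [ 593.75  -197.259  234.089] [-0.267 -0.216 -0.633]
[285.676 194.081] 37 [ 590.774 -143.239   84.   ] ref post [ 593.12  -142.696] lever 3.684153978062124
[206.347 217.449] 49 [514.232  90.097 180.   ] ref post [ 593.12  -142.696] lever 0.01765332098504757
```

View pics/scene3.png

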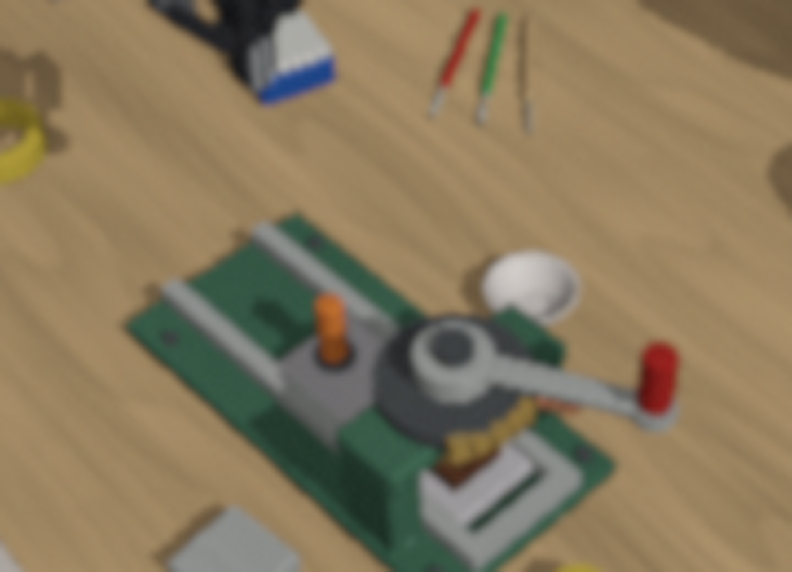

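View pics/top3.png

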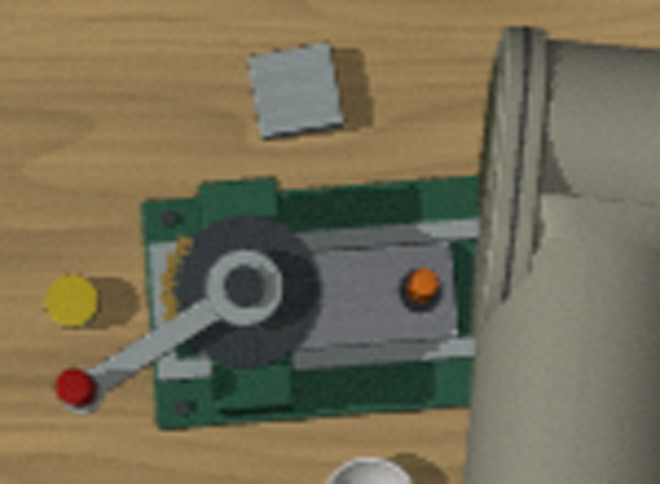

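```bash
python3 -c "
from g import *
go([515.5,92,240],32)"
```

```text
d [-1.02  -4.886 -0.195] rot [ 0.225 -0.007 -5.73 ]
```

```bash
python3 -m inch '[[[-1.02,-4.886,-0.195],[0.225,0,-5.73],1],[[-1.02,-4.886,-0.195],[0.225,0,-5.73],1],[[-1.02,-4.886,-0.195],[0.225,0,-5.73],1],[[-1.02,-4.886,-0.195],[0.225,0,-5.73],1],[[-1.02,-4.886,-0.195],[0.225,0,-5.73],1],[[-1.02,-4.886,-0.195],[0.225,0,-5.73],1],[[-1.02,-4.886,-0.195],[0.225,0,-5.73],1],[[-1.02,-4.886,-0.195],[0.225,0,-5.73],1]]'; python3 -c "
from g import *
go([515.5,92,163],32)"
```

```text
clock: 6.85
eef_pos: [515.6, 90.4, 239.2]
ee_rot: [0.962, 0.275, -0.0, -0.0]
force: [0.1, -0.5, 0.3]
gripper_width: 85.4
d [ 0.013 -0.023  1.27 ] rot [-0.006  0.007 -0.026]
```

```bash
python3 -m inch '[[[0.01,-0.02,0.4],[0,0,0],1],[[0.01,-0.02,0.8],[0,0,0],1],[[0.01,-0.02,1.1],[0,0,0],1],[[0.01,-0.02,1.27],[0,0,0],1],[[0.01,-0.02,1.27],[0,0,0],1]]';  python3 - <<'E'
from g import *
from rig import camera
go([515.5,92,163],32)
for n,u in(("scene",(220,130,130,110)),("top",(170,150,110,110))):
    c=camera(n);x,y,w,h=u
    cv2.imwrite(f"pics/{n}4.png",cv2.resize(c["frame"][y:y+h,x:x+w],None,fx=5,fy=5,interpolation=cv2.INTER_CUBIC))
E
```

```text
clock: 7.48
eef_pos: [515.3, 91.5, 162.6]
ee_rot: [0.962, 0.274, -0.001, -0.0]
force: [0.2, -0.9, 1.0]
gripper_width: 85.4
d [ 0.007 -0.005 -0.006] rot [-0.012  0.015 -0.03 ]
```

View pics/scene4.png

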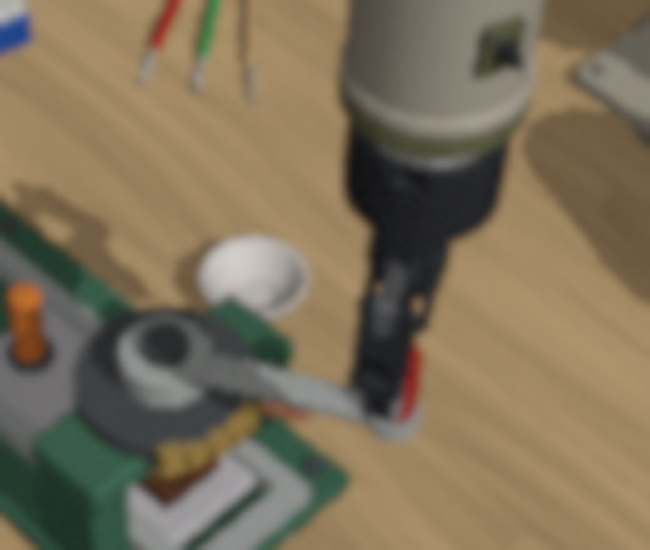

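```bash
python3 -m inch '[[[0,0,0],[0,0,0],-1],[[0,0,0],[0,0,0],-1],[[0,0,0],[0,0,0],-1],[[0,0,0],[0,0,0],-1],[[0,0,0],[0,0,0],-1],[[0,0,0],[0,0,0],-1]]';  python3 - <<'E'
from g import *
s=telemetry.sense();print(s["eef_pos"],s["force"],s["ft_torque"],s["gripper_width"],lever_of(s["eef_pos"]),np.linalg.norm(s["eef_pos"][:2]-O))
E
```

```text
clock: 8.32
eef_pos: [516.1, 92.0, 164.1]
ee_rot: [0.962, 0.275, 0.0, -0.0]
force: [-1.2, 0.4, 5.0]
gripper_width: 20.8
[516.098  91.974 164.088] [-1.172  0.357  5.014] [ 0.032  0.17  -0.052] 20.827841245270992 0.03764026830140832 129.4588483408807
```

```bash
python3 - <<'E'
from g import *
from rig import camera
for n,u in(("scene",(250,150,90,80)),("top",(170,150,110,110))):
    c=camera(n);x,y,w,h=u
    cv2.imwrite(f"pics/{n}5.png",cv2.resize(c["frame"][y:y+h,x:x+w],None,fx=7,fy=7,interpolation=cv2.INTER_CUBIC) if n=="scene" else c["frame"])
s=telemetry.sense();print(s["eef_pos"],s["force"],s["gripper_width"])
E
```

```text
[516.106  91.994 164.102] [-0.757  0.626  5.827] 20.30010593666752
```

View pics/scene5.png

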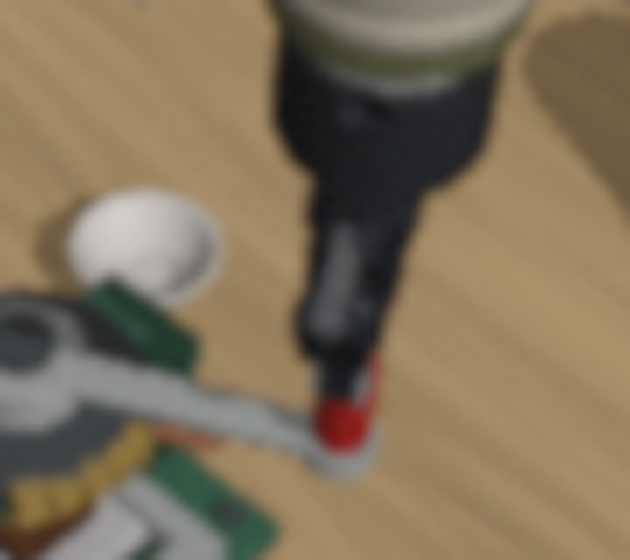

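```bash
python3 - <<'E'
from g import *
c=dict(np.load("scene3.npz"))
for z in(184,162,150,136): print(z,proj(c,[516,92,z]), "finger outer",proj(c,[516+24*.85,92+24*.53,z]))
E
```

```text
184 [299.662 200.509] finger outer [297.466 207.388]
162 [298.975 205.84 ] finger outer [296.806 212.682]
150 [298.61  208.671] finger outer [296.456 215.492]
136 [298.192 211.909] finger outer [296.056 218.704]
```

```bash
python3 -m inch '[[[0,0,0],[0,0,0],0.1],[[0,0,0],[0,0,0],0.1],[[0,0,0],[0,0,0],0.1],[[0,0,0],[0,0,0],0.1]]';  python3 - <<'E'
from g import *
from rig import camera
go([515.8,92,160],32)
for n,u in(("scene",(250,150,90,80)),):
    c=camera(n);x,y,w,h=u
    cv2.imwrite(f"pics/{n}6.png",cv2.resize(c["frame"][y:y+h,x:x+w],None,fx=7,fy=7,interpolation=cv2.INTER_CUBIC))
E
```

```text
clock: 8.93
eef_pos: [516.1, 91.9, 164.0]
ee_rot: [0.962, 0.275, 0.0, -0.0]
force: [0.5, -0.0, -1.0]
gripper_width: 47.3
d [-0.003 -0.003  0.067] rot [-0.    -0.009 -0.027]
```

View pics/scene6.png

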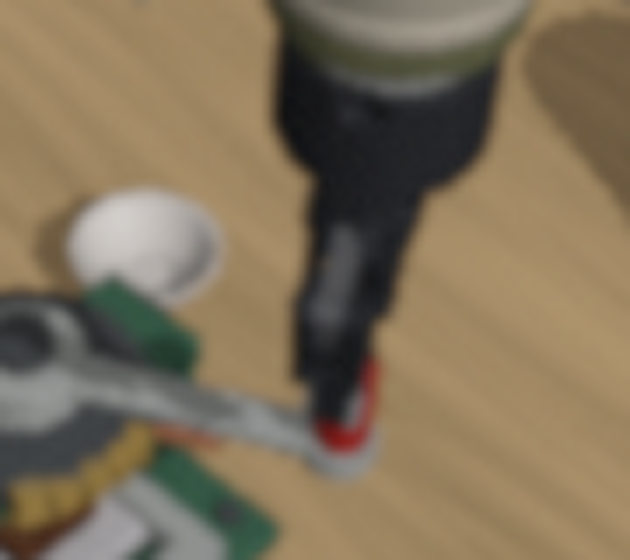

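```bash
python3 - <<'E'
from g import *
from rig import camera
c=camera("scene")
s=telemetry.sense();print(s["eef_pos"],s["force"])
y=np.radians(32);t=np.array([np.cos(y),np.sin(y)]);n=np.array([-t[1],t[0]])
for v in range(196,218):
    row=[]
    for u in range(292,306,2):
        p=atdepth(c,(u,v));d=p[:2]-s["eef_pos"][:2]
        row.append("%4.0f,%4.0f,%4.0f"%(d@t,d@n,p[2]))
    print(v," | ".join(row))
E
```

```text
[516.05   91.949 164.019] [0.166 0.494 0.227]
196   68,  -9, 274 |   66,  -5, 274 |   67,  -0, 276 |   68,   4, 279 |   66,   9, 278 |   31,   9, 239 | -179, -12,  -1
197   64, -10, 267 |   66,  -5, 271 |   67,  -0, 273 |   65,   4, 272 |   65,   9, 274 |   32,   9, 237 | -172, -11,   1
198   64, -10, 263 |   59,  -6, 258 |   63,  -0, 265 |   65,   4, 268 |   66,   9, 272 |   34,  10, 236 | -171, -10,  -2
199   62, -10, 257 |   63,  -5, 259 |   61,  -1, 259 |   66,   5, 267 |   65,   9, 267 |   36,  10, 234 | -163,  -9,   2
200   61, -10, 252 |   60,  -5, 253 |   62,  -0, 257 |   62,   5, 258 |   62,   9, 260 |   36,  11, 231 | -162,  -8,  -2
201   59, -10, 246 |   60,  -5, 249 |   61,  -0, 252 |   61,   5, 254 |   61,   9, 256 |   36,  11, 227 | -154,  -7,   4
202   57, -10, 240 |   51,  -6, 235 |   52,  -1, 237 |   58,   5, 247 |   62,  10, 252 |   30,  10, 216 | -150,  -6,   3
203   57, -10, 237 |   53,  -5, 234 |   52,  -1, 234 |   52,   4, 236 |   60,  10, 246 |    7,   8, 184 | -147,  -5,   1
204   55, -10, 231 |   53,  -5, 230 |   55,  -0, 234 |   55,   5, 236 |   58,  10, 241
[... 907 characters left out ...]
, -10, 141 |   11,  -4, 147 |   12,   1, 151 |    9,   6, 148 |    1,  10, 140 | -109,   3,   4
213    7, -15, 135 |    7, -10, 136 |   12,  -4, 144 |   11,   2, 146 |    8,   6, 144 |    3,  11, 139 | -107,   4,   2
214    7, -15, 130 |   11,  -9, 137 |   10,  -4, 138 |   12,   2, 143 |    7,   7, 138 |    6,  12, 138 | -103,   5,   1
215  -87, -30,   3 |   11,  -9, 133 |   11,  -3, 135 |   12,   2, 138 |    9,   7, 137 |    5,  12, 134 | -100,   6,   1
216  -84, -29,   1 |   14,  -8, 132 |   14,  -2, 135 |   15,   3, 138 |   11,   8, 135 |    4,  12, 128 |  -94,   7,   3
217  -81, -28,   1 |  -83, -22,   0 |   13,  -2, 129 |   12,   3, 130 |   10,   8, 129 |  -89,   2,   2 |  -90,   8,   4
```

```bash
for i in 1 2; do python3 -m inch '[[[0,0,0.04],[0,0,0],0.1],[[0,0,0.07],[0,0,0],0.1],[[0,0,0.07],[0,0,0],0.1]]'|egrep 'pos|force|wid';done;  cat > look.py <<'E'
from g import *
from rig import camera
c=camera("scene")
s=telemetry.sense();print(s["eef_pos"],s["force"],s["gripper_width"])
q=R.from_quat(s["ee_rot"]).as_matrix();t=q[:2,0];n=-q[:2,1]
P=[]
for v in range(190,225):
    for u in range(285,312):
        p=atdepth(c,(u,v));d=p[:2]-s["eef_pos"][:2];P.append([d@t,d@n,p[2]])
P=np.array(P);w=s["gripper_width"]/2
f=P[(abs(P[:,1])<12)&(P[:,0]>w+4)&(P[:,0]<w+22)&(P[:,2]>120)]
f=f[np.argsort(f[:,2])];print("lowest finger pts",f[:12])
E
python3 look.py
```

```text
eef_pos: [515.9, 92.0, 159.6]
force: [0.2, 0.7, 0.1]
gripper_width: 47.1
eef_pos: [515.8, 91.9, 155.2]
force: [-1.6, 0.2, 0.1]
gripper_width: 47.6
[515.876  91.938 155.306] [ 0.895 -0.557 -0.491] 46.988575163736826
lowest finger pts [[ 28.513  -9.676 170.584]
 [ 31.146  -1.248 172.866]
 [ 28.844   6.087 172.907]
 [ 28.799   5.746 176.872]
 [ 31.637   9.    177.436]
 [ 30.965  -9.562 177.739]
 [ 29.29    8.349 178.469]
 [ 34.941   1.859 178.69 ]
 [ 29.249 -10.127 179.588]
 [ 35.014   4.401 179.764]
 [ 35.257  -6.025 180.153]
 [ 27.874   7.821 180.678]]
```

```bash
for i in 1 2; do python3 -m inch '[[[0,0,0.05],[0,0,0],0.1],[[0,0,0.1],[0,0,0],0.1],[[0,0,0.1],[0,0,0],0.1]]'|egrep 'pos|force|wid';done; python3 look.py
```

```text
eef_pos: [515.7, 91.9, 149.0]
force: [0.1, 0.3, -0.1]
gripper_width: 46.9
eef_pos: [515.5, 91.9, 142.7]
force: [-0.3, 0.3, -0.7]
gripper_width: 46.9
[515.636  91.908 142.897] [-0.096  0.568  0.509] 47.00720714948614
lowest finger pts [[ 30.459   7.187 162.487]
 [ 30.904 -11.445 164.188]
 [ 34.573   2.63  165.783]
 [ 29.857   6.766 165.804]
 [ 35.434  -7.828 166.949]
 [ 30.127   9.358 167.153]
 [ 35.396  -5.258 167.909]
 [ 36.521   5.458 169.31 ]
 [ 35.293  -0.144 169.786]
 [ 36.324  -2.548 170.114]
 [ 30.65    6.535 170.884]
 [ 34.85   -5.641 171.28 ]]
```

```bash
python3 - <<'E'
from g import *
from rig import camera
for n,u in(("scene",(250,150,90,80)),):
    c=camera(n);x,y,w,h=u
    cv2.imwrite(f"pics/{n}7.png",cv2.resize(c["frame"][y:y+h,x:x+w],None,fx=7,fy=7,interpolation=cv2.INTER_CUBIC))
E
```

```text
(no output)
```

View pics/scene7.png

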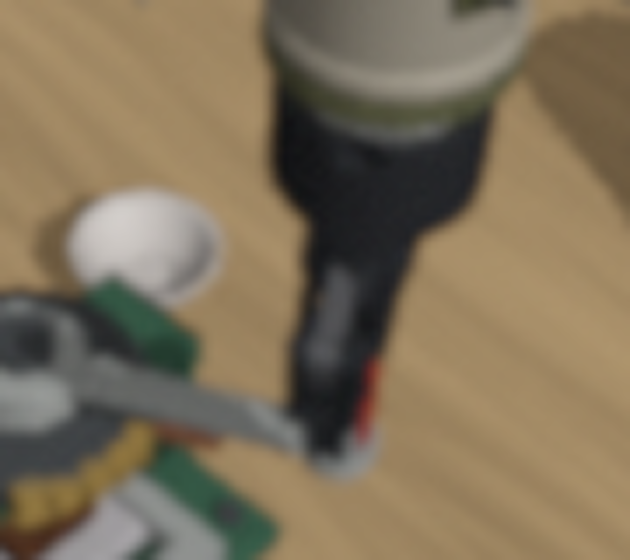

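```bash
python3 -m inch '[[[0,0,0],[0,0,0],-1],[[0,0,0],[0,0,0],-1],[[0,0,0],[0,0,0],-1],[[0,0,0],[0,0,0],-1],[[0,0,0],[0,0,0],-1]]'; python3 look.py;  python3 - <<'E'
from g import *
from rig import camera
for n,u in(("scene",(250,150,90,80)),):
    c=camera(n);x,y,w,h=u
    cv2.imwrite(f"pics/{n}8.png",cv2.resize(c["frame"][y:y+h,x:x+w],None,fx=7,fy=7,interpolation=cv2.INTER_CUBIC))
E
```

```text
clock: 11.3
eef_pos: [515.9, 92.1, 143.3]
ee_rot: [0.962, 0.275, 0.0, -0.0]
force: [-0.5, 0.7, 4.8]
gripper_width: 22.4
[515.933  92.045 143.293] [-1.342  0.165  5.854] 22.479571123462474
lowest finger pts [[ 17.108   7.038 159.141]
 [ 20.141  -8.467 161.068]
 [ 18.281 -11.68  161.813]
 [ 17.507   6.741 163.737]
 [ 22.662   2.618 164.189]
 [ 17.523   9.322 164.751]
 [ 15.85    6.175 165.723]
 [ 23.443   5.303 166.181]
 [ 19.578  -3.652 166.448]
 [ 23.901  -5.278 166.848]
 [ 18.411  -9.338 167.065]
 [ 24.156  -2.652 168.168]]
```

View pics/scene8.png

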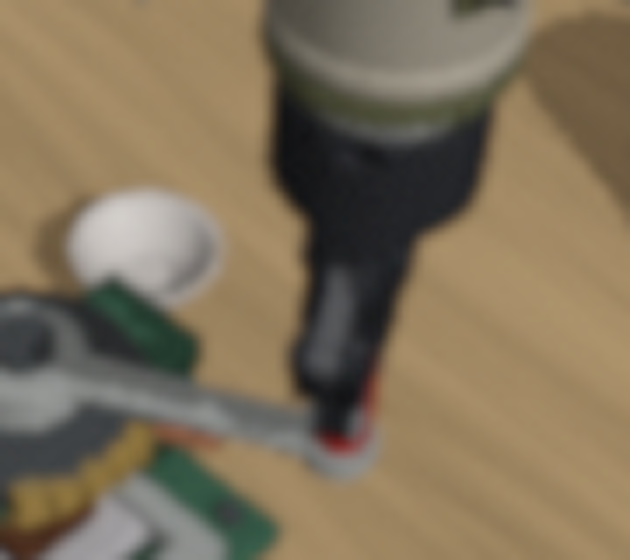

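```bash
cat > st.py <<'E'
from g import *
s=telemetry.sense();p=s["eef_pos"];th=lever_of(p);a=np.radians(120)+YAW-th
t=np.array([np.sin(a),-np.cos(a)]);n=np.array([np.cos(a),np.sin(a)])
q=R.from_quat(s["ee_rot"]).as_matrix();f=s["force"][:2]
print("t%.2f th %.3f r %.1f z %.1f Ft %.1f Fr %.1f Fz %.1f w %.1f yaw %.1f (want %.1f)"%(s["clock"],th,np.linalg.norm(p[:2]-O),p[2],f@t,f@n,s["force"][2],s["gripper_width"],np.degrees(np.arctan2(q[1,0],q[0,0])),34-np.degrees(th)), s["ft_torque"])
E
python3 -m inch '[[[0.1083,0.0027,0],[0,0,0.573],-1],[[0.2163,0.0108,0],[0,0,1.146],-1],[[0.3238,0.0243,0],[0,0,1.719],-1]]' >/dev/null; python3 st.py; python3 -m inch '[[[0.1083,0.0027,0],[0,0,0.573],-1]]' >/dev/null; python3 st.py
```

```text
t11.78 th 0.182 r 129.5 z 143.3 Ft -3.7 Fr 0.2 Fz 6.5 w 22.1 yaw 23.2 (want 23.5) [-0.323  0.672  0.147]
t11.90 th 0.228 r 129.4 z 143.2 Ft -8.8 Fr 0.8 Fz 9.2 w 22.4 yaw 20.3 (want 20.9) [-0.361  1.312  0.345]
```

```bash
for i in 1 2 3 4; do python3 -m inch '[[[0.0866,0.0017,0],[0,0,0.458],-1]]' >/dev/null; python3 st.py; done
```

```text
t12.03 th 0.265 r 129.3 z 143.3 Ft -9.4 Fr -0.7 Fz 11.0 w 22.6 yaw 17.9 (want 18.8) [-0.434  1.493  0.493]
t12.15 th 0.306 r 129.2 z 143.4 Ft 2.0 Fr 0.5 Fz 1.4 w 22.1 yaw 15.6 (want 16.5) [ 0.244 -0.697  0.456]
t12.28 th 0.347 r 129.2 z 143.3 Ft -2.7 Fr -0.8 Fz 4.1 w 22.2 yaw 13.3 (want 14.1) [-0.034  0.142  0.494]
t12.40 th 0.386 r 129.1 z 143.3 Ft -2.8 Fr 0.1 Fz 4.9 w 22.0 yaw 11.0 (want 11.9) [-0.13   0.334  0.431]
```

```bash
for i in 1 2 3 4 5; do python3 -m inch '[[[0.0866,0.0012,0],[0,0,0.44],-1]]' >/dev/null; python3 st.py; done
```

```text
t12.53 th 0.425 r 129.1 z 143.3 Ft -4.3 Fr -0.4 Fz 6.4 w 22.4 yaw 8.7 (want 9.6) [-0.14   0.6    0.506]
t12.65 th 0.464 r 129.0 z 143.3 Ft -5.2 Fr -0.4 Fz 8.0 w 22.2 yaw 6.5 (want 7.4) [-0.156  0.562  0.557]
t12.78 th 0.504 r 128.9 z 143.3 Ft -4.5 Fr -0.1 Fz 5.6 w 22.4 yaw 4.3 (want 5.2) [-0.09   0.361  0.493]
t12.90 th 0.543 r 128.8 z 143.4 Ft 1.0 Fr -0.3 Fz 1.0 w 22.3 yaw 2.1 (want 2.9) [ 0.035 -0.655  0.408]
t13.03 th 0.585 r 128.8 z 143.3 Ft -1.1 Fr -1.4 Fz 4.1 w 22.0 yaw -0.2 (want 0.5) [ 0.086 -0.072  0.434]
```

```bash
for i in 1 2 3 4; do python3 -m inch '[[[0.0866,0.0012,0],[0,0,0.44],-1]]' >/dev/null; python3 st.py; done
```

```text
t13.15 th 0.624 r 128.7 z 143.4 Ft -2.0 Fr -1.5 Fz 4.9 w 22.5 yaw -2.4 (want -1.8) [-0.012  0.299  0.271]
t13.28 th 0.662 r 128.7 z 143.3 Ft -5.0 Fr -1.5 Fz 5.3 w 22.0 yaw -4.7 (want -3.9) [-0.061  0.611  0.377]
t13.40 th 0.700 r 128.6 z 143.4 Ft -5.4 Fr -2.0 Fz 8.1 w 22.4 yaw -6.9 (want -6.1) [-0.095  0.791  0.569]
t13.53 th 0.741 r 128.6 z 143.3 Ft -1.7 Fr -2.0 Fz 4.0 w 22.1 yaw -9.2 (want -8.5) [-0.663 -0.376  0.45 ]
```

```bash
for i in 1 2; do python3 -m inch '[[[0.065,0.0012,0],[0,0,0.33],-1]]' >/dev/null; python3 st.py; done
```

```text
t13.65 th 0.774 r 128.5 z 143.3 Ft -0.3 Fr -1.9 Fz 4.2 w 22.2 yaw -10.9 (want -10.3) [-0.423 -0.278  0.372]
t13.78 th 0.807 r 128.5 z 143.4 Ft -1.0 Fr -0.9 Fz 3.9 w 22.4 yaw -12.7 (want -12.3) [ 0.062 -0.217  0.269]
```

```bash
python3 -m inch '[[[0.065,0.0012,0],[0,0,0.33],-1]]' >/dev/null; python3 st.py;  python3 -m inch '[[[0,0,0],[0,0,0],-1]]' >/dev/null; python3 st.py; python3 - <<'E'
from g import *
from rig import camera
for n,u in(("scene",(200,150,120,90)),("top",(180,150,100,90))):
    c=camera(n);x,y,w,h=u;np.savez(n+"9.npz",**c)
    cv2.imwrite(f"pics/{n}9.png",cv2.resize(c["frame"][y:y+h,x:x+w],None,fx=6.5,fy=6.5,interpolation=cv2.INTER_CUBIC))
E
```

```text
t13.90 th 0.838 r 128.5 z 143.3 Ft -3.5 Fr -0.5 Fz 4.7 w 22.3 yaw -14.4 (want -14.0) [0.072 0.288 0.323]
t14.03 th 0.843 r 128.5 z 143.4 Ft 1.2 Fr 0.8 Fz 2.5 w 22.3 yaw -14.5 (want -14.3) [ 0.052 -0.699  0.175]
```

View pics/scene9.png

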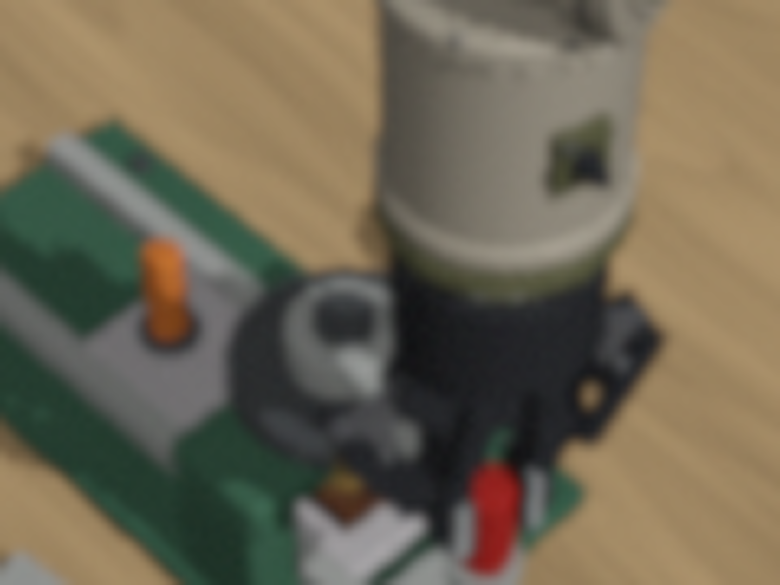

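View pics/top9.png

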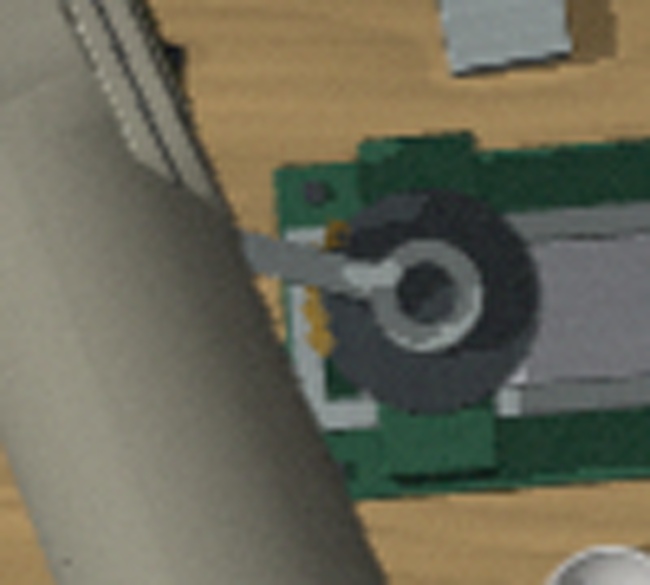

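```bash
python3 - <<'E'
from g import *
c=dict(np.load("scene9.npz"));c0=dict(np.load("scene3.npz"))
for cc in(c0,c):
    for ce,st in blobs(cc,0,5,s=130,v=60):
        p=atz(cc,ce,162)
        if 450<p[0]<700 and abs(p[1])<250: print(ce,st,p,"lever O",lever_of(p), "lever about scene hub",np.radians(124)-np.arctan2(p[1]+15.4,p[0]-586.8))
# top arm direction
c=dict(np.load("top9.npz"))
hub=atz(c,[180+427/6.5,150+293/6.5],147)
for u,v in((260,255),(320,271)):
    a=atz(c,[180+u/6.5,150+v/6.5],136);d=a-hub;print(hub,a,np.radians(124)-np.arctan2(d[1],d[0]))
c=dict(np.load("top0.npz"));hub=atz(c,[190+244/4.4,130+287/4.4],147)
a=atz(c,[190+130/4.4,130+350/4.4],136);d=a-hub;print("start",np.radians(124)-np.arctan2(d[1],d[0]))
E
```

```text
[299.038 205.596] [295 198   9  16 104] [515.288  91.516 162.   ] lever O 0.030462280106992257 lever about scene hub 0.003892281969457123
[275.808 228.798] [272 221   8  17  99] [612.456 107.338 162.   ] lever O 0.8136237996719351 lever about scene hub 0.7994747261607753
[581.411 -21.694 147.   ] [600.868  54.952 136.   ] 0.8420175282901696
[581.411 -21.694 147.   ] [593.248  27.49  136.   ] 0.8295951750071977
start 0.10834671830091258
```

```bash
for i in 1 2; do python3 -m inch '[[[0.045,0.0005,0],[0,0,0.22],-1]]' >/dev/null; python3 st.py;done;  python3 -m inch '[[[0,0,0],[0,0,0],-1]]' >/dev/null; python3 st.py
```

```text
t14.25 th 0.861 r 128.5 z 143.3 Ft -4.2 Fr -1.6 Fz 5.6 w 22.4 yaw -15.6 (want -15.4) [0.087 0.502 0.197]
t14.38 th 0.875 r 128.5 z 143.3 Ft -4.6 Fr -2.6 Fz 7.7 w 22.3 yaw -16.7 (want -16.1) [-0.178  0.424  0.453]
t14.50 th 0.875 r 128.4 z 143.3 Ft -0.2 Fr -0.8 Fz 3.4 w 22.4 yaw -16.7 (want -16.1) [-0.017 -0.434  0.492]
```

Now a gentle backward tug to feel whether the ratchet holds at the third tooth.

```bash
for i in 1 2 3; do python3 -m inch '[[[-0.035,0,0],[0,0,-0.15],-1]]' >/dev/null; python3 st.py;done
```

```text
t14.62 th 0.861 r 128.4 z 143.4 Ft 1.6 Fr 0.5 Fz 3.8 w 22.3 yaw -16.0 (want -15.3) [ 0.03  -0.822  0.448]
t14.75 th 0.848 r 128.5 z 143.4 Ft 4.4 Fr 0.9 Fz 0.4 w 22.6 yaw -15.2 (want -14.6) [ 0.05  -1.382  0.444]
t14.88 th 0.837 r 128.5 z 143.4 Ft 7.8 Fr 1.0 Fz -1.3 w 22.3 yaw -14.4 (want -13.9) [ 0.089 -1.986  0.315]
```

```bash
cat > red.py <<'E'
from g import *
from rig import camera
u=[]
for i in range(3):
    c=camera("scene")
    for ce,st in blobs(c,0,5,s=130,v=60):
        p=atz(c,ce,162)
        if 450<p[0]<700 and abs(p[1])<250: print(ce,st,"lever O %.3f"%lever_of(p))
E
python3 red.py; python3 -m inch '[[[-0.035,0,0],[0,0,-0.15],-1]]' >/dev/null; python3 st.py;python3 -m inch '[[[-0.035,0,0],[0,0,-0.15],-1]]' >/dev/null; python3 st.py; python3 red.py
```

```text
[276.167 228.422] [273 221   8  17 102] lever O 0.803
[276.243 228.534] [273 221   8  17 103] lever O 0.803
[276.184 228.553] [273 221   8  17 103] lever O 0.804
t15.15 th 0.829 r 128.5 z 143.5 Ft 8.3 Fr 1.4 Fz -1.6 w 22.4 yaw -13.7 (want -13.5) [ 0.127 -2.051  0.137]
t15.28 th 0.822 r 128.5 z 143.5 Ft 9.5 Fr 1.8 Fz -2.5 w 22.4 yaw -12.9 (want -13.1) [ 0.245 -2.153  0.001]
[276.929 228.367] [273 221   8  17  98] lever O 0.789
[276.979 228.458] [273 221   8  17  96] lever O 0.789
[276.929 228.367] [273 221   8  17  98] lever O 0.789
```

```bash
python3 - <<'E'
from g import *
c=dict(np.load("top0.npz"));c3=dict(np.load("top3.npz"));c9=dict(np.load("top9.npz"))
def hub(cc):
    hsv=cv2.cvtColor(cc["frame"],cv2.COLOR_BGR2GRAY)
    g=cv2.resize(hsv[180:212,230:262],None,fx=8,fy=8,interpolation=cv2.INTER_CUBIC)
    k=cv2.HoughCircles(g,cv2.HOUGH_GRADIENT,1,200,param1=120,param2=10,minRadius=50,maxRadius=90)[0][0]
    return np.array([230-.4375+k[0]/8,180-.4375+k[1]/8]),k[2]/8*1311/448.5
for cc in(c,c3,c9):
    h,rr=hub(cc);H=atz(cc,h,147);print("hub",h,rr,H)
# knob by analytic: project cylinder mask centroid & compare
def cyl(cc,x,y,z0,z1,rad,shape=(384,512)):
    S=8;m=np.zeros((384*1,512*1),np.float64);pts=[]
    for z in(z0,z1):
        for a in np.linspace(0,2*np.pi,40): pts.append(proj(cc,[x+rad*np.cos(a),y+rad*np.sin(a),z]))
    hull=cv2.convexHull(np.array(pts,np.float32));M=cv2.moments(hull);return np.array([M["m10"]/M["m00"],M["m01"]/M["m00"]])
from scipy.optimize import fsolve
def fit(cc,ce,z0,z1,rad,g): return fsolve(lambda p:cyl(cc,p[0],p[1],z0,z1,rad)-ce,g)
kt=np.mean([[206.4,217.5],[206.35,217.45]],0)
K=fit(c,kt,136,184,12,[515,92]);P=fit(c,[310.5,192.7],32,86,10,[595,-220]);P3=fit(c3,[285.68,194.08],32,86,10,[592,-143])
print("top knob",K,"post0",P,"post home",P3)
d=P3-P;print("carriage dir yaw",np.degrees(np.arctan2(-d[0],d[1])),"moved",np.linalg.norm(d))
H=atz(c,hub(c)[0],147)[:2];v=K-H;print("r",np.linalg.norm(v),"th0",np.radians(120)-(np.arctan2(v[1],v[0])-YAW))
print("post dist from hub (125)",np.linalg.norm(P3-H),"yaw",np.degrees(np.arctan2(P3[0]-H[0],-(P3[1]-H[1]))))
s3=dict(np.load("scene3.npz"));Ks=fit(s3,[299.2,205.8],136,184,12,[515,92]);Ps=fit(s3,[224.78,194.44],32,86,10,[592,-143])
print("scene knob",Ks,"post",Ps)
s9=dict(np.load("scene9.npz"));K9=fit(s9,[275.8,228.8],136,184,12,[615,107]);print("scene knob9",K9, "chord",np.linalg.norm(K9-Ks),"dth",2*np.arcsin(np.linalg.norm(K9-Ks)/260))
# scene: origin from post (yaw) + two knob pts
for y in(3,4,5):
    a=np.radians(y);o=Ps+125*np.array([-np.sin(a),np.cos(a)])
    for k in(Ks,K9): v=k-o;print(y,o,"r",np.linalg.norm(v),"th",np.radians(120)+a-np.arctan2(v[1],v[0]))
E
```

```text
hub [245.5   194.875] 24.225 [582.014 -21.131 147.   ]
hub [243.875 194.5  ] 28.46346 [583.168 -16.352 147.   ]
hub [244.5 193.5] 28.901924 [586.117 -18.208 147.   ]
top knob [515.333  92.031] post0 [ 597.162 -222.459] post home [ 593.444 -144.639]
carriage dir yaw 2.7354004707782593 moved 77.90852391790621
r 131.34678680162787 th0 0.06092607502493497
post dist from hub (125) 124.03622696256572 yaw 5.287156208862458
scene knob [514.64   91.574] post [ 593.803 -143.154]
scene knob9 [611.852 106.696] chord 98.3811390480958 dth 0.7761105344020627
3 [587.261 -18.325] r 131.72620305865763 th -0.007965859896761796
3 [587.261 -18.325] r 127.41689163686574 th 0.7701745850526709
4 [585.083 -18.459] r 130.6504975855692 th 0.023955388491031293
4 [585.083 -18.459] r 127.9852466333105 th 0.8041220927998971
5 [582.908 -18.63 ] r 129.63627809108837 th 0.056250636234227436
5 [582.908 -18.63 ] r 128.62451903435365 th 0.8378327578955489
```

```bash
for i in 1 2 3 4; do python3 -m inch '[[[0.055,0.0005,0],[0,0,0.28],-1]]' >/dev/null; python3 st.py;done; python3 -m inch '[[[0,0,0],[0,0,0],-1],[[0,0,0],[0,0,0],-1]]' >/dev/null; python3 st.py; python3 red.py
```

```text
t15.55 th 0.847 r 128.6 z 143.4 Ft -0.0 Fr -1.1 Fz 2.4 w 22.6 yaw -14.4 (want -14.5) [0.169 0.021 0.031]
t15.68 th 0.866 r 128.5 z 143.3 Ft -5.9 Fr -1.2 Fz 5.9 w 22.5 yaw -15.8 (want -15.6) [0.142 0.957 0.273]
t15.80 th 0.884 r 128.5 z 143.3 Ft -4.9 Fr -1.6 Fz 7.0 w 22.5 yaw -17.3 (want -16.7) [-0.008  0.822  0.48 ]
t15.93 th 0.902 r 128.5 z 143.4 Ft -2.7 Fr -1.6 Fz 4.8 w 22.3 yaw -18.7 (want -17.7) [0.057 0.19  0.631]
t16.18 th 0.900 r 128.4 z 143.4 Ft -1.3 Fr -1.2 Fz 3.6 w 22.4 yaw -18.6 (want -17.6) [-0.026 -0.165  0.59 ]
[272.701 229.991] [269 223   9  16 107] lever O 0.881
[272.741 230.019] [269 223   9  16 108] lever O 0.881
[272.785 230.056] [269 223   9  16 107] lever O 0.881
```

```bash
python3 -m inch '[[[-0.035,0,0],[0,0,-0.1],-1],[[-0.035,0,0],[0,0,-0.1],-1]]' >/dev/null; python3 st.py; python3 -m inch '[[[0,0,0],[0,0,0],-1],[[0,0,0],[0,0,0],-1],[[0,0,0],[0,0,0],-1]]' >/dev/null; python3 st.py; python3 - <<'E'
from g import *
from rig import camera
for n,u in(("scene",(200,150,120,90)),("top",(180,130,110,90))):
    c=camera(n);x,y,w,h=u;np.savez(n+"10.npz",**c)
    cv2.imwrite(f"pics/{n}10.png",cv2.resize(c["frame"][y:y+h,x:x+w],None,fx=6.5,fy=6.5,interpolation=cv2.INTER_CUBIC))
c=camera("scene");cv2.imwrite("pics/full10.png",c["frame"])
E
```

```text
t16.57 th 0.882 r 128.5 z 143.3 Ft -2.4 Fr -0.9 Fz 4.1 w 22.2 yaw -18.1 (want -16.5) [-0.073 -0.095  0.975]
t16.95 th 0.879 r 128.4 z 143.3 Ft -2.9 Fr -2.3 Fz 5.2 w 22.1 yaw -18.1 (want -16.4) [-0.186  0.252  1.061]
```

View pics/top10.png

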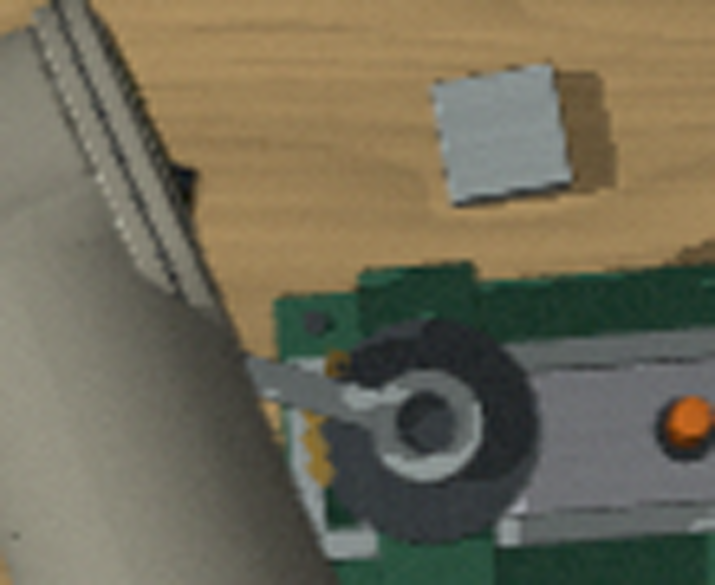

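View pics/scene10.png

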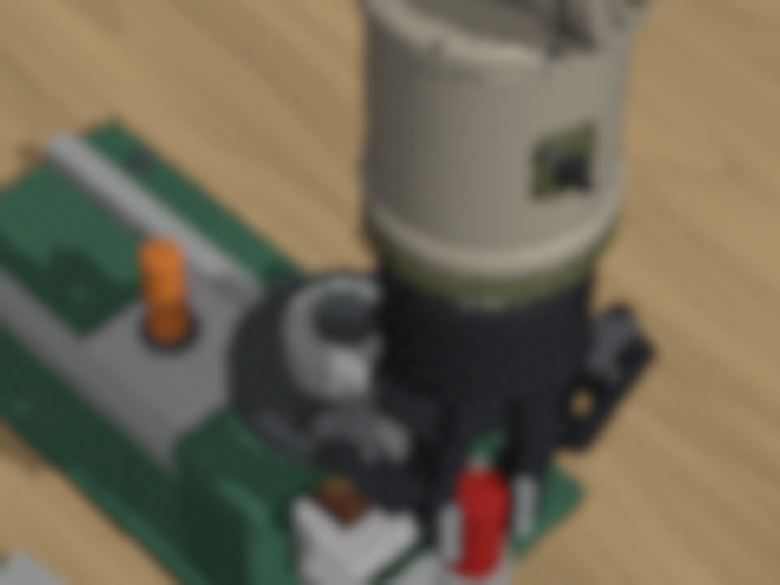

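View pics/full10.png

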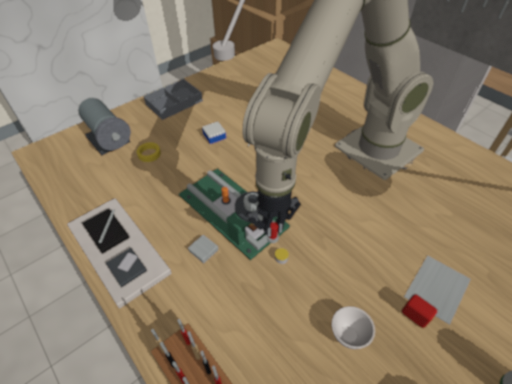

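```bash
python3 - <<'E'
from g import *
c=dict(np.load("top10.npz"));f=c["frame"]
# arm pixels by depth: height 127..140, outside the hub disc
P=[]
for v in range(175,205):
    for u in range(212,246):
        p=atdepth(c,(u,v))
        r=np.linalg.norm(p[:2]-[582.5,-19.5])
        if 128<p[2]<146 and 56<r<110: P.append(np.r_[atz(c,(u,v),136)[:2],r,u,v])
P=np.array(P);print(len(P),P[:,2].min(),P[:,2].max())
H=np.array([582.2,-20.5])
for lo,hi in((56,70),(70,84),(56,90)):
    q=P[(P[:,2]>lo)&(P[:,2]<hi)];m=q[:,:2].mean(0);d=m-H;print(lo,hi,len(q),m,np.radians(124.)-np.arctan2(d[1],d[0]))
# same for the start image
c=dict(np.load("top0.npz"));P=[]
for v in range(190,225):
    for u in range(205,246):
        p=atdepth(c,(u,v));r=np.linalg.norm(p[:2]-[582.5,-19.5])
        if 128<p[2]<146 and 56<r<110: P.append(np.r_[atz(c,(u,v),136)[:2],r])
P=np.array(P)
for lo,hi in((56,70),(70,84),(56,90),(56,108)):
    q=P[(P[:,2]>lo)&(P[:,2]<hi)];m=q[:,:2].mean(0);d=m-H;print("start",lo,hi,len(q),m,np.radians(124.)-np.arctan2(d[1],d[0]))
E
python3 -m inch '[[[0,0,0],[0,0,-0.35],-1],[[0,0,0],[0,0,-0.35],-1]]' >/dev/null; python3 st.py
```

```text
58 56.7999241005235 87.46417294810122
56 70 29 [601.226  40.378] 0.8963271618887836
70 84 25 [605.864  52.814] 0.9056325352529535
56 90 58 [603.977  47.156] 0.9048186170886434
start 56 70 29 [548.462  33.642] 0.036149643188929215
start 70 84 29 [541.805  45.796] 0.04617431686059659
start 56 90 70 [543.6    42.191] 0.041513218831997545
start 56 108 109 [538.632  50.011] 0.0399498361860533
t17.35 th 0.872 r 128.5 z 143.3 Ft -6.3 Fr -2.0 Fz 7.1 w 22.3 yaw -16.3 (want -16.0) [-0.024  0.808  0.331]
```

```bash
python3 -m inch '[[[-0.02,0,0],[0,0,0],-1],[[-0.02,0,0],[0,0,0],-1],[[-0.02,0,0],[0,0,0],-1],[[-0.02,0,0],[0,0,0],-1]]' >/dev/null; python3 st.py
```

```text
t17.85 th 0.863 r 128.4 z 143.3 Ft -0.9 Fr -1.0 Fz 4.5 w 22.4 yaw -16.3 (want -15.5) [-0.079 -0.252  0.573]
```

```bash
python3 - <<'E'
from g import *
from rig import camera,job_done
c=camera("scene")
for ce,st in blobs(c,6,14,s=150):
    p=atz(c,ce,59)
    if 450<p[0]<700 and abs(p[1])<250: print("post",ce,p)
print(telemetry.sense()["force"],job_done())
E
python3 st.py
```

```text
post [224.818 194.429] [ 593.346 -143.652   59.   ]
the job is handed in; nothing more can be done
[-0.998 -0.782  4.458] None
the job is handed in; nothing more can be done
```

I pushed the carriage home, then gripped the red knob and swung the lever through three clicks. I handed the job in at about 18 s, still holding the knob.

**Carriage:** it stopped against its end stop, and the force rose to 19 N with no further movement. The last picture shows the post about 1 mm from its home position.

**Clicks:** I felt three force build-ups and drops. In my own angle scale they came at about 0.29, 0.53 and 0.73. The third came earlier than the 0.80 I expected, so I did not rely on feel alone.

**Final lever angle:** the gripper position puts it at 0.863 and the arm in the top picture at about 0.88. The expected rest is 0.866, and the fourth tooth is at 1.05. The force along the swing was about 1 N and the grip opening was 22.4 mm.

Checks that disagreed or did not settle the matter:
- **Fingertips:** they sat about 25 mm higher than the stated overhang. My first grip was too near the top of the knob, so I let go, lowered and gripped again before turning the lever.
- **Backward tug:** I pulled back after the third click to test the ratchet. Resistance rose to 9.5 N, but the knob still moved back about 0.02–0.05 rad instead of stopping hard. I then pushed it forward again.
- **Red-blob reading:** the colour measurement of the knob in the scene picture ran 0.02–0.03 below the gripper angle, probably because the pads hid part of it.
- **Other objects:** I did not see any of them moved in the last pictures, but I did not measure their positions.

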